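# Tap the levelling wedge home under the cassette stand

### The arm

A 6-joint arm with a two-finger parallel gripper is mounted at the origin on the work surface. World frame = base frame: x ahead of the robot, y to its left, z up, the work surface at z = 0. Lengths are in mm, angles in rad, forces in N, time in s.
With the tool pointing down it reaches from about 350 to 975 mm from the base axis. Payload 7.1 kg.
Tool frame: the origin (TCP) lies between the finger pads; the fingertips stand 19 mm ahead of it and the grasp point (between the pads) is the TCP (ctrl.finger_overhang is the distance from the TCP to the fingertips, in mm); z points along the fingers, y is the line along which they close (so a half turn about z gives the same grasp; the last joint's range is limited). The gripper opens to 88 mm and grips with 3 to 60 N. Pads are 20 mm wide; open, the fingers measure 115 mm over their backs; the gripper's body (75 mm by 178 mm) begins 61 mm behind the grasp point.
Start: joints at [-1.313, 0.423, 1.63, -0, 1.089, -0.019], TCP at [170.818, -601.187, 241.675] pointing down, gripper open.
Joint ranges: [-3, 3], [-0.9, 2.11], [0.09, 2.58], [-1.31, 4.45], [0.11, 2.69], [-2.54, 2.54]. Speed limits (rad/s): [2.39, 2.39, 3.01, 3.14, 3.14, 3.14].

### API

Orientations are given as a rotation vector (axis times angle).
In Python, from workcell import ctrl gives the robot as it stands. The module is installed in compiled form; this text tells all that it offers.
- The arm moves only by the tool arm_command, never from a script. Its argument "rows" is one flat list of numbers, 7 for each row, row after row: the turn, a rotation vector about the tool's x, y, z scaled (see below), then the shift along the tool's x, y, z scaled (see below), then the opening, from -1 (shut) to 1 (fully open). A call has 1 to 5 rows; each row is the pose to reach, as a shift and turn from the pose commanded when the call began, along the tool's axes at that moment, turning the shorter way round; what a row does not reach only later rows make up. The controller multiplies each number of a shift by 80 mm and each number of a turn by 180 degrees. A row lasts 1/10 s, in which the tool goes at most 50 mm and 8.59 degrees, less where a joint would pass 70% of its speed; a pose out of reach is approached as far as the arm can. A call with a number of a shift or a turn outside -1 to 1 is refused whole. A call with a gripper value outside its range is refused whole. The fingers move at their own pace and stop on an object; the grip force is fixed at half the most. Time passes only in rows, so rows that repeat a pose let the fingers close. It gives the time, the measured TCP pose, the force, the opening and the grip force at its end, in the units of the state.
- ctrl.get_obs(): the state, without advancing time (a new reading comes with each control period).
- ctrl.get_image(name): name is "scene" or "side" or "wrist"; returns (picture, depth): 384x512x3 uint8, red, green, blue; 384x512 float32, mm along the optical axis (not along the pixel's ray), 0 where there is no reading.
- ctrl.camera_params(name): a dict with "camera_matrix" (3x3 intrinsics, pixels), "world_to_cam" (4x4, takes a point from world to camera coordinates); the wrist camera has in their place "tool_from_camera" (4x4, takes a point from camera to tool coordinates, whose origin is the TCP and whose axes are the flange's). Camera axes: x right, y down, z forward; pixel columns grow to the right and rows downward; lengths in mm; the calibration is good to about 2 mm. The wrist camera is an equidistant fisheye: a pixel r from the principal point sees the ray r / f radians off the axis. A picture is of the moment at which its call begins: read the wrist's pose just before it. camera_params takes no time and is no camera call.
- ctrl.close_job(): hands the job in; it is judged then, once.
The state is a dict: "t": time; "qpos": joint angles; "qvel": joint speeds; "joint_torque": joint torques, N m; "ee_pos": TCP position; "orientation": TCP orientation; "ft_force": force on the tool from outside, world axes, zero at the start; "moment": the same for the moment, N m; "width": finger opening in mm; "grasp_force": force on a finger pad.
Only numpy, scipy, OpenCV 4.12 (cv2) and the standard library are available. Lean on these libraries where they do the work, as an engineer would, in place of code of your own. Each camera call takes 0.05 s, during which the arm holds its last target. There are 200 camera calls.

### The job

The tablet-cassette stand rocks because its dark wooden levelling wedge is not fully in. Pick up the black block-headed mallet (not the steel hammer, leave that where it lies) and tap the wedge's thick end straight in under the stand until it stops advancing and sits tight, keeping the gripper itself off the wedge. Then lay the mallet flat on the counter again, well clear of the wedge (at least a hand's width), and let go.

Things in the scene. Friction and masses are not known exactly. Their poses are not given: they have to be found in the camera images.
- mallet_grip (a point): Grip point of the loose mallet: centre of its 22 mm thick wooden handle, 24 mm above the counter. +x runs along the handle to the head, z up. Black block head, flat on the counter, centred 50 mm along +x: 48 mm along x, 48 mm high, 90 mm along y between its two striking faces (at y = +45 and -45 mm). Handle ends 144 mm behind this point, towards the robot. 0.45 kg, mostly head. Grip across y.
- wedge (a joint): How far the wedge has been driven in, in m: starts between 0 and 0.012; at 0.040 it is tight and stops dead. It slides only straight in or out, against a resistance of about 5 N rising to about 6 N, and stays where it is left.
- wedge_butt (a point): Centre of the face to strike, 15 mm above the counter: the thick end (50 mm wide, 30 mm high) of a dark wooden wedge, 120 mm long, its thin tip already under the stand. Moves with the wedge. The wedge is driven along -y of this point; x lies level along the face, z up. The face stands 80 mm out from the plinth's edge at joint value 0, 40 mm when home. The counter before it is free.
- stand: Fixed stand: a grey steel plinth, 260 mm (x) by 220 mm (y), 55 mm high, with six amber cassettes on it up to 190 mm high, set 75 mm back from the plinth's wedge-side edge. Origin: centre of the underside; the wedge goes in at the middle of its +y side, towards its -y. Turned up to 0.35 rad from the robot's axes, wedge side to the robot's left.
- hammer_grip (a point): Handle of the steel hammer, a bystander lying beside the mallet: slim handle and a small bright steel head. Not to be used or moved. It, the mallet and a loose amber cassette (110 by 64 mm, 52 mm high) swap places between starts.
Not all that is in view belongs to the job. Of the things that look like the part that bears mallet_grip, the larger one is meant.

How it is judged:
By the outcome, as a careful person would: the job done as asked, in the order asked, and still so for the second after the job is handed in, with the robot touching nothing.
It also fails if it takes over 48 s, if anything falls off the work surface, if the arm or the gripper's body presses on something with over 40 N, if the wrist force passes 120 N, or if a joint passes its speed limit or range.

## Working session

There is one attempt and no reset: what is moved stays moved. The work goes in short steps, Python scripts to look and compute and a tool call to move; the robot and the scene stay as the last step left them, time stands still between calls to the robot, and variables do not carry over. Pictures are saved under pics/ and viewed, at most 10 in all, crops included, and the job is handed in when it is done.

Besides the shell and the picture viewer there is one more tool, called after "Request:" by a JSON object that holds its "name" and its "arguments", one argument or row to a line. arm_command: Moves the arm, as the interface text tells. Shifts and turns lie within -1 to 1; 1 stands for 80 mm of shift or 180 degrees of turn. Its arguments: {"type":"object","properties":{"rows":{"type":"array","items":{"type":"number"}}},"required":["rows"]}

```bash
mkdir -p pics; python3 - <<'E'
from workcell import ctrl
import numpy as np,cv2
o=ctrl.get_obs();print(o)
for n in("scene","side"):
    p,d=ctrl.get_image(n);np.savez(n+".npz",p=p,d=d);cv2.imwrite(f"pics/{n}0.png",p[:,:,::-1]);
    c=ctrl.camera_params(n);print(n,c)
E
```

```text
{'t': 0.0, 'qpos': array([-1.31298846e+00,  4.23808705e-01,  1.63070594e+00, -2.29330524e-05,
        1.08856030e+00, -1.89996079e-02]), 'qvel': array([-4.90949453e-04,  2.89865953e-04,  7.76938866e-04, -7.62402445e-04,
       -6.18829720e-04,  1.50889015e-05]), 'joint_torque': array([ 6.63642641e-04, -5.44619036e+01, -2.73660994e+01,  6.44199201e-02,
        2.29223713e-02, -1.30061762e-04]), 'ee_pos': array([ 170.68894609, -600.69383646,  240.91546537]), 'orientation': array([-3.11009353e+00, -4.33235171e-01,  3.08888611e-04]), 'ft_force': array([-1.09485236, -0.12118458,  0.52940109]), 'moment': array([0.00219423, 0.01661756, 0.02109917]), 'grasp_force': 0.0, 'width': 87.785778149104}
scene {'camera_matrix': array([[352.08254224,   0.        , 259.0575085 ],
       [  0.        , 352.08254224, 187.37829253],
       [  0.        ,   0.        ,   1.        ]]), 'world_to_cam': array([[ 4.17793070e-01,  9.08357350e-01,  1.83268827e-02,
        -2.19004069e+02],
       [ 5.11138844e-01, -2.18322657e-01, -8.31307585e-01,
        -1.70607168e+02],
       [-7.51123181e-01,  3.56682129e-01, -5.55510419e-01,
         1.49659597e+03],
       [ 0.00000000e+00,  0.00000000e+00,  0.00000000e+00,
         1.00000000e+00]])}
side {'camera_matrix': array([[431.23144442,   0.        , 259.34750229],
       [  0.        , 431.23144442, 190.46509492],
       [  0.        ,   0.        ,   1.        ]]), 'world_to_cam': array([[-8.19463795e-01, -5.72799579e-01,  1.94866729e-02,
         3.74060631e+02],
       [-3.02332017e-01,  4.03139999e-01, -8.63755459e-01,
         1.46682085e+02],
       [ 4.86902906e-01, -7.13707772e-01, -5.03534285e-01,
         1.13227461e+03],
       [ 0.00000000e+00,  0.00000000e+00,  0.00000000e+00,
         1.00000000e+00]])}
```

View pics/scene0.png

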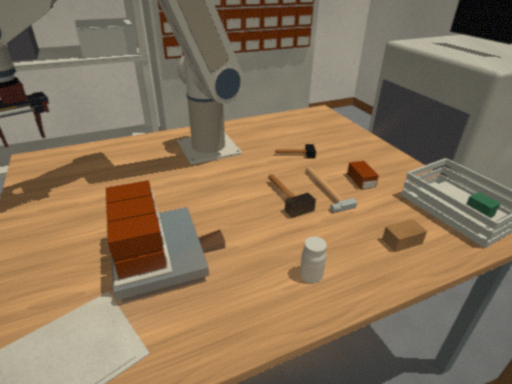

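View pics/side0.png

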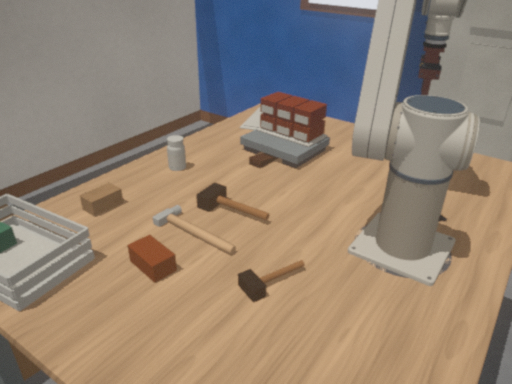

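The scene picture shows the large mallet, with its head near (298,205) and its handle running to (270,177). The hammer is at (335,195), a small decoy mallet at (310,151), the wedge at (212,241) and the stand at (160,250). Next I'll merge both depth images into a top-down map.

```bash
cat > h.py <<'E'
import numpy as np,cv2
from workcell import ctrl
def cloud(n,p,d):
    c=ctrl.camera_params(n);K=c["camera_matrix"];T=np.linalg.inv(c["world_to_cam"])
    v,u=np.mgrid[:384,:512];P=np.stack([(u-K[0,2])/K[0,0]*d,(v-K[1,2])/K[1,1]*d,d,np.ones_like(d)],-1)
    W=(P@T.T)[...,:3];W[d<=0]=np.nan;return W
E
python3 - <<'E'
from h import *
im=np.full((600,800,3),255,np.uint8)  # 1px=1mm ; col=800-(y+350), row=600-(x-250)
for n in("scene","side"):
    f=np.load(n+".npz");W=cloud(n,f["p"],f["d"]).reshape(-1,3);C=f["p"].reshape(-1,3)[:,::-1]
    m=(W[:,2]>9)&(W[:,2]<230)
    g=(abs(W[:,2])<9)&(W[:,0]>300)&(W[:,0]<800)&(abs(W[:,1])<300);print(n,g.sum(),np.median(W[g,2]))
    W,C=W[m],C[m];o=np.argsort(W[:,2]);W,C=W[o],C[o]
    c=(400-W[:,1]).astype(int);r=(850-W[:,0]).astype(int)
    for a,b,k in zip(c,r,C):
        if 0<=a<800 and 0<=b<600: cv2.circle(im,(a,b),1,k.tolist(),-1)
for k in range(0,800,100): cv2.line(im,(k,0),(k,8),(0,0,255),1)
cv2.imwrite("pics/top.png",im)
E
```

```text
scene 16896 -1.1422051759730039
side 12228 0.2892819252909362
```

View pics/top.png

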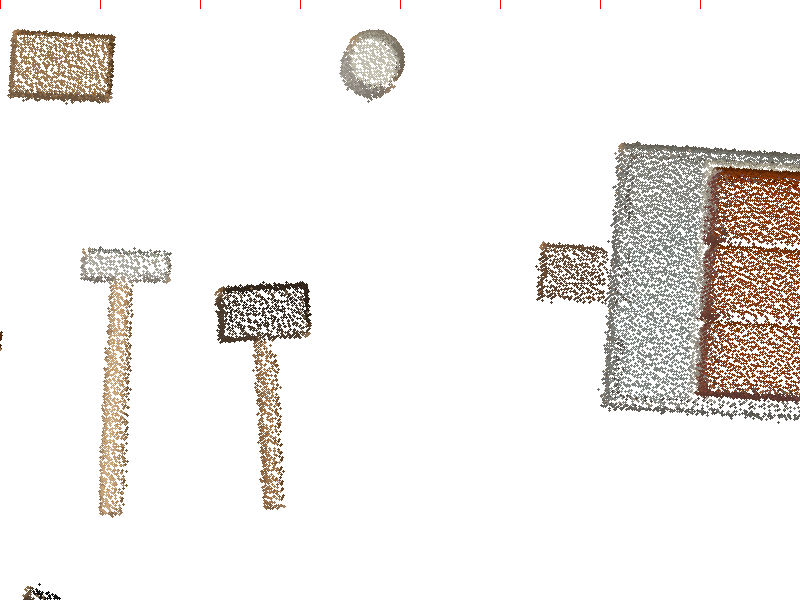

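The top-down map (1 mm per pixel) shows the mallet head at about (264,313), its handle end at (274,508), and the wedge butt at about (539,271) on the +y side of the plinth. Now I'll fit these numerically.

```bash
python3 - <<'E'
from h import *
W=[];
for n in("scene","side"):
    f=np.load(n+".npz");W.append(cloud(n,f["p"],f["d"]).reshape(-1,3))
S=[w[np.isfinite(w[:,0])] for w in W]; W=np.vstack(S)
def box(w,xa,xb,ya,yb,za,zb): return w[(w[:,0]>xa)&(w[:,0]<xb)&(w[:,1]>ya)&(w[:,1]<yb)&(w[:,2]>za)&(w[:,2]<zb)]
def rep(nm,*b):
    for s in S+[W]:
        q=box(s,*b)
        if len(q)<20: print(nm,len(q));continue
        (c,sz,a)=cv2.minAreaRect(q[:,:2].astype(np.float32));print(nm,len(q),np.round(c,1),np.round(sz,1),round(a,2),"zmed/98",np.round(np.percentile(q[:,2],[50,98]),1))
rep("headtop",500,580,80,195,40,60)
rep("head",500,580,80,195,12,60)
rep("handle",330,500,100,165,12,45)
rep("wedge",530,630,-202,-120,8,45)
rep("plinth",430,720,-450,-190,45,65)
rep("hamhandle",320,560,265,310,8,45)
rep("hammerhead",565,605,210,340,8,60)
q=box(W,345,495,100,165,12,45);l=cv2.fitLine(q[:,:2].astype(np.float32),cv2.DIST_HUBER,0,.01,.01).ravel();print("handle line",l,np.arctan2(l[1],l[0]))
# plinth edge line
q=box(W,460,690,-230,-180,20,65)
bins=[(x,np.percentile(q[abs(q[:,0]-x)<5][:,1],95)) for x in range(460,700,12)]
print(np.polyfit(*np.array(bins).T,1))
q=box(W,530,630,-190,-120,8,45)
for x in range(545,615,6):
    k=q[abs(q[:,0]-x)<3]; print(x,len(k), np.round(np.percentile(k[:,1],[90,98]),1) if len(k)>5 else "")
E
```

```text
headtop 285 [541.7 135.2] [51.3 90.2] 2.51 zmed/98 [46.4 49. ]
headtop 304 [535.3 137.5] [53.6 89.5] 4.61 zmed/98 [47.5 50.7]
headtop 589 [537.9 136.3] [58.6 92.3] 4.61 zmed/98 [46.9 50.3]
head 507 [534.5 135.8] [65.4 92.8] 6.53 zmed/98 [43.3 48.7]
head 535 [531.2 138. ] [61.8 91.2] 5.15 zmed/98 [44.1 50.3]
head 1042 [533.8 136.8] [66.7 93.9] 4.73 zmed/98 [43.5 49.9]
handle 187 [421.3 128.9] [155.   21.2] 2.3 zmed/98 [30.9 35.1]
handle 389 [420.7 131.2] [158.9  23.7] 3.79 zmed/98 [30.3 36.2]
handle 576 [420.8 130.1] [158.9  25.7] 3.79 zmed/98 [30.5 36. ]
wedge 367 [ 579.  -171.1] [63.1 54.3] 86.56 zmed/98 [21.7 29.1]
wedge 180 [ 575.6 -167.9] [56.4 63.5] 0.26 zmed/98 [21.9 30.1]
wedge 547 [ 577.2 -168.8] [65.5 60.4] 89.01 zmed/98 [21.8 29.7]
plinth 3136 [ 569.7 -320.9] [220.5 263.4] 86.22 zmed/98 [53.9 63. ]
plinth 1259 [ 565.  -316.5] [221.9 264.5] 86.4 zmed/98 [55.4 64.3]
plinth 4395 [ 566.8 -318.8] [223.5 271. ] 85.68 zmed/98 [54.2 63.6]
hamhandle 306 [450.3 281.5] [ 24.6 218.6] 86.87 zmed/98 [21.2 25.9]
hamhandle 667 [446.1 285.1] [ 24.7 226.1] 87.29 zmed/98 [22.2 27.3]
hamhandle 973 [446.3 283.6] [ 27.7 226.7] 87.44 zmed/98 [21.8 27.1]
hammerhead 222 [583.4 273.6] [87.4 35.8] 87.87 zmed/98 [22.4 27. ]
hammerhead 265 [582.1 274.3] [31.5 89. ] 1.15 zmed/98 [23.8 28.2]
hammerhead 487 [583.4 274.3] [89.1 35.9] 87.87 zmed/98 [22.8 27.9]
handle line [9.9886334e-01 4.7665682e-02 4.1959857e+02 1.3309531e+02] 0.04768375
[-4.54078106e-02 -1.78228244e+02]
545 3 
551 42 [-142.1 -138.2]
557 44 [-139.6 -138.3]
563 41 [-139.5 -137.9]
569 40 [-142.  -139.9]
575 40 [-143.2 -141. ]
581 44 [-141.5 -138.1]
587 36 [-143.2 -142.3]
593 42 [-143.  -140.6]
599 51 [-143.8 -142.2]
605 75 [-143.9 -141.7]
611 0
```

Request:
{"name": "arm_command", "arguments": {
  "rows": [0, 0, 0.07, 0, 0, 0, 1, 0, 0, 0.07, 0, 0, 0, 1, 0, 0, 0.07, 0, 0, 0, 1]
}}

```text
t: 0.4
ee_pos: [170.8, -600.9, 241.3]
orientation: [-3.14, -0.089, 0.0]
ft_force: [0.2, -0.2, -0.3]
width: 88.1
grasp_force: 0.0
```

Request:
{"name": "arm_command", "arguments": {
  "rows": [0, 0, 0, 0.5, -1, 0, 1, 0, 0, 0, 0.5, -1, 0, 1, 0, 0, 0, 0.5, -1, 0, 1]
}}

```text
t: 0.7
ee_pos: [207.0, -514.8, 241.1]
orientation: [-3.136, -0.096, 0.001]
ft_force: [0.1, -0.4, -0.2]
width: 87.8
grasp_force: 0.0
```

Request:
{"name": "arm_command", "arguments": {
  "rows": [0, 0, 0, 0.5, -1, 0, 1, 0, 0, 0, 0.5, -1, 0, 1, 0, 0, 0, 0.5, -1, 0, 1]
}}

```text
t: 1.0
ee_pos: [242.2, -433.5, 241.4]
orientation: [-3.138, -0.096, 0.001]
ft_force: [-0.2, -0.1, 0.4]
width: 87.7
grasp_force: 0.0
```

Request:
{"name": "arm_command", "arguments": {
  "rows": [0, 0, 0, 0.5, -1, 0, 1, 0, 0, 0, 0.5, -1, 0, 1, 0, 0, 0, 0.5, -1, 0, 1]
}}

```text
t: 1.3
ee_pos: [277.6, -352.4, 241.6]
orientation: [-3.139, -0.096, 0.0]
ft_force: [0.2, 0.5, -0.4]
width: 87.7
grasp_force: 0.0
```

Request:
{"name": "arm_command", "arguments": {
  "rows": [0, 0, 0, 0.5, -1, 0, 1, 0, 0, 0, 0.5, -1, 0, 1, 0, 0, 0, 0.5, -1, 0, 1]
}}

```text
t: 1.6
ee_pos: [313.3, -271.1, 241.8]
orientation: [-3.14, -0.096, -0.0]
ft_force: [-0.1, -0.3, 0.0]
width: 87.5
grasp_force: 0.0
```

Request:
{"name": "arm_command", "arguments": {
  "rows": [0, 0, 0, 0.51, -0.98, 0, 1, 0, 0, 0, 0.51, -0.98, 0, 1, 0, 0, 0, 0.51, -0.98, 0, 1]
}}

```text
t: 1.9
ee_pos: [350.2, -191.1, 242.0]
orientation: [3.14, 0.096, 0.002]
ft_force: [-1.0, -1.2, 0.9]
width: 87.9
grasp_force: 0.0
```

Request:
{"name": "arm_command", "arguments": {
  "rows": [0, 0, 0, 0.51, -0.98, 0, 1, 0, 0, 0, 0.51, -0.98, 0, 1, 0, 0, 0, 0.51, -0.98, 0, 1]
}}

```text
t: 2.2
ee_pos: [387.0, -110.8, 242.0]
orientation: [3.14, 0.096, 0.002]
ft_force: [-0.2, -0.5, 0.1]
width: 88.0
grasp_force: 0.0
```

Request:
{"name": "arm_command", "arguments": {
  "rows": [0, 0, 0, 0.51, -0.98, 0, 1, 0, 0, 0, 0.51, -0.98, 0, 1, 0, 0, 0, 0.51, -0.98, 0, 1]
}}

```text
t: 2.5
ee_pos: [423.7, -30.3, 242.0]
orientation: [3.14, 0.095, 0.003]
ft_force: [-1.0, -0.1, 0.4]
width: 87.8
grasp_force: 0.0
```

Request:
{"name": "arm_command", "arguments": {
  "rows": [0, 0, 0, 0.51, -0.98, 0, 1, 0, 0, 0, 0.51, -0.98, 0, 1, 0, 0, 0, 0.51, -0.98, 0, 1]
}}

```text
t: 2.8
ee_pos: [460.1, 50.2, 241.9]
orientation: [3.14, 0.093, 0.003]
ft_force: [-1.6, 0.3, 0.3]
width: 87.8
grasp_force: 0.0
```

Request:
{"name": "arm_command", "arguments": {
  "rows": [0, 0, 0, 0.51, -0.98, 0.6, 1, 0, 0, 0, 0.51, -0.98, 0.6, 1, 0, 0, 0, 0.51, -0.98, 0.6, 1, 0, 0, 0, 0.51, -0.98, 0.6, 1]
}}

```text
t: 3.2
ee_pos: [493.8, 128.6, 192.8]
orientation: [3.139, 0.091, -0.003]
ft_force: [-1.0, -0.4, -0.1]
width: 88.2
grasp_force: 0.0
```

```bash
python3 - <<'E'
from h import *
print(ctrl.get_obs()["ee_pos"],ctrl.get_obs()["qpos"])
p,d=ctrl.get_image("wrist");cv2.imwrite("pics/w1.png",p[:,:,::-1]);print(ctrl.camera_params("wrist"))
E
```

```text
[493.79918686 128.5578804  192.76960793] [ 2.31818109e-01  3.24842851e-01  1.91829237e+00 -1.00987795e-03
  9.00846601e-01  1.74546539e+00]
{'camera_matrix': array([[297.31863964,   0.        , 250.26355421],
       [  0.        , 297.31863964, 188.10591021],
       [  0.        ,   0.        ,   1.        ]]), 'tool_from_camera': array([[-6.27240279e-04, -9.62024544e-01, -2.72962238e-01,
         7.34228369e+01],
       [ 9.99998249e-01, -1.08466633e-03,  1.52488659e-03,
         2.76723809e-02],
       [-1.76305128e-03, -2.72960803e-01,  9.62023540e-01,
        -1.43785244e+02],
       [ 0.00000000e+00,  0.00000000e+00,  0.00000000e+00,
         1.00000000e+00]])}
```

View pics/w1.png

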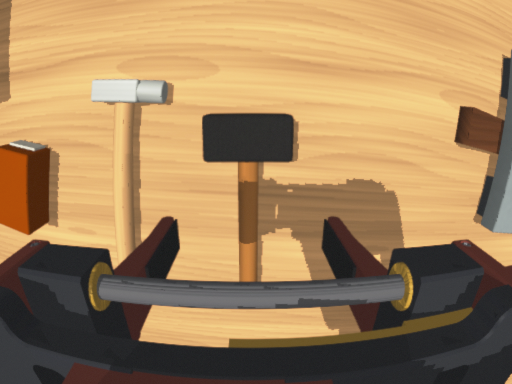

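The wrist picture shows the handle at column 249, running straight between the fingers, with the head at (248,137) square to the tool. I'm lowering onto it.

Request:
{"name": "arm_command", "arguments": {
  "rows": [0, 0, 0, 0, -0.03, 0.9, 1, 0, 0, 0, 0, -0.03, 0.9, 1, 0, 0, 0, 0, -0.03, 0.9, 1]
}}

```text
t: 3.55
ee_pos: [491.7, 130.3, 120.0]
orientation: [3.139, 0.087, -0.007]
ft_force: [0.3, 0.1, 1.0]
width: 87.6
grasp_force: 0.0
```

Request:
{"name": "arm_command", "arguments": {
  "rows": [0, 0, 0, 0, 0, 0.9, 1, 0, 0, 0, 0, 0, 0.9, 1, 0, 0, 0, 0, 0, 0.9, 1, 0, 0, 0, 0, 0, 0.9, 1]
}}

```text
t: 3.95
ee_pos: [494.7, 132.1, 51.3]
orientation: [-3.14, -0.088, -0.003]
ft_force: [0.2, 0.4, 0.5]
width: 88.1
grasp_force: 0.0
```

Request:
{"name": "arm_command", "arguments": {
  "rows": [0, 0, 0, 0, 0, 0.27, 1, 0, 0, 0, 0, 0, 0.27, 1, 0, 0, 0, 0, 0, 0.27, 1]
}}

```text
t: 4.25
ee_pos: [494.5, 132.7, 29.7]
orientation: [-3.14, -0.089, -0.003]
ft_force: [0.4, 0.5, -0.6]
width: 87.8
grasp_force: 0.0
```

Request:
{"name": "arm_command", "arguments": {
  "rows": [0, 0, 0, 0, 0, 0, -1, 0, 0, 0, 0, 0, 0, -1, 0, 0, 0, 0, 0, 0, -1, 0, 0, 0, 0, 0, 0, -1, 0, 0, 0, 0, 0, 0, -1]
}}

```text
t: 4.75
ee_pos: [493.6, 132.8, 28.2]
orientation: [3.14, 0.089, -0.0]
ft_force: [-0.1, -1.5, -0.8]
width: 51.5
grasp_force: 0.0
```

Request:
{"name": "arm_command", "arguments": {
  "rows": [0, 0, 0, 0, 0, 0, -1, 0, 0, 0, 0, 0, 0, -1, 0, 0, 0, 0, 0, 0, -1, 0, 0, 0, 0, 0, 0, -1, 0, 0, 0, 0, 0, 0, -1]
}}

```text
t: 5.25
ee_pos: [493.5, 132.6, 28.0]
orientation: [3.14, 0.089, -0.0]
ft_force: [-0.4, -1.9, -0.6]
width: 21.6
grasp_force: 30.0
```

Request:
{"name": "arm_command", "arguments": {
  "rows": [0, 0, 0, 0, 0, -0.1, -1, 0, 0, 0, 0, 0, -0.1, -1, 0, 0, 0, 0, 0, -0.2, -1, 0, 0, 0, 0, 0, -0.2, -1, 0, 0, 0, 0, 0, -0.2, -1]
}}

```text
t: 5.75
ee_pos: [493.8, 132.8, 44.4]
orientation: [-3.14, -0.089, -0.001]
ft_force: [0.2, -0.3, -3.3]
width: 21.1
grasp_force: 29.9
```

```bash
python3 - <<'E'
from h import *
o=ctrl.get_obs();print(o["ee_pos"],o["moment"],o["ft_force"])
p,d=ctrl.get_image("side");
cv2.imwrite("pics/s2.png",cv2.resize(p[130:290,140:340],None,fx=3,fy=3,interpolation=2)[:,:,::-1])
for n in("scene","side"):
    p,d=ctrl.get_image(n);w=cloud(n,p,d).reshape(-1,3);w=w[(w[:,0]>505)&(w[:,0]<580)&(w[:,1]>80)&(w[:,1]<190)&(w[:,2]>40)&(w[:,2]<75)]
    A=np.c_[w[:,:2]-[538,136],np.ones(len(w))]
    t=w[:,2]>np.percentile(w[:,2],40);print(n,cv2.minAreaRect(w[:,:2].astype(np.float32)),np.linalg.lstsq(A[t],w[t,2],rcond=None)[0])
E
```

```text
[493.79316832 132.79918565  44.41158857] [-0.01146798  0.12374229 -0.03618153] [ 0.22823181 -0.33992217 -3.34690629]
scene ((535.5252685546875, 136.66632080078125), (61.95845031738281, 89.31624603271484), 2.073479413986206) [-5.39130255e-02 -8.48741115e-03  6.28992931e+01]
side ((533.7626342773438, 164.6163330078125), (49.756553649902344, 38.5721549987793), 2.9095537662506104) [ 0.07537259 -0.14781152 66.60908461]
```

View pics/s2.png

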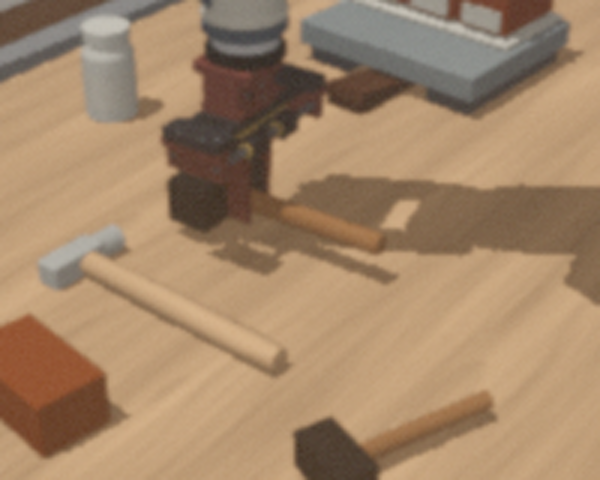

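Request:
{"name": "arm_command", "arguments": {
  "rows": [0, 0, 0.019, 0, 0, 0, -1, 0, 0, 0.038, 0, 0, 0, -1, 0, 0, 0.038, 0, 0, 0, -1, 0, 0, 0.038, 0, 0, 0, -1]
}}

```text
t: 6.3
ee_pos: [493.5, 132.7, 43.9]
orientation: [3.14, -0.096, -0.0]
ft_force: [0.1, 0.2, -3.8]
width: 21.7
grasp_force: 29.9
```

Request:
{"name": "arm_command", "arguments": {
  "rows": [0, 0, 0, 0.05, 0.16, 0, -1, 0, 0, 0, 0.1, 0.32, 0, -1, 0, 0, 0, 0.14, 0.48, 0, -1, 0, 0, 0, 0.19, 0.64, 0, -1, 0, 0, 0, 0.24, 0.8, 0, -1]
}}

```text
t: 6.8
ee_pos: [509.1, 66.2, 44.1]
orientation: [3.14, -0.099, 0.0]
ft_force: [-0.8, 0.6, -4.0]
width: 21.4
grasp_force: 29.9
```

Request:
{"name": "arm_command", "arguments": {
  "rows": [0, 0, 0, 0.05, 0.16, 0, -1, 0, 0, 0, 0.1, 0.32, 0, -1, 0, 0, 0, 0.14, 0.48, 0, -1, 0, 0, 0, 0.19, 0.64, 0, -1, 0, 0, 0, 0.24, 0.8, 0, -1]
}}

```text
t: 7.3
ee_pos: [524.1, 1.5, 44.1]
orientation: [-3.14, 0.098, 0.0]
ft_force: [0.4, -0.3, -3.7]
width: 21.5
grasp_force: 29.9
```

Request:
{"name": "arm_command", "arguments": {
  "rows": [0, 0, 0, 0.05, 0.16, 0, -1, 0, 0, 0, 0.1, 0.32, 0, -1, 0, 0, 0, 0.14, 0.48, 0, -1, 0, 0, 0, 0.19, 0.64, 0, -1, 0, 0, 0, 0.24, 0.8, 0, -1]
}}

```text
t: 7.8
ee_pos: [539.3, -63.6, 44.1]
orientation: [-3.14, 0.098, 0.0]
ft_force: [-0.2, 0.2, -3.8]
width: 21.4
grasp_force: 29.9
```

Request:
{"name": "arm_command", "arguments": {
  "rows": [0, 0, 0, 0, 0, 0.05, -1, 0, 0, 0, 0, 0, 0.15, -1, 0, 0, 0, 0, 0, 0.15, -1, 0, 0, 0, 0, 0, 0.15, -1]
}}

```text
t: 8.2
ee_pos: [538.5, -61.9, 31.5]
orientation: [-3.14, 0.097, 0.002]
ft_force: [0.0, 0.2, -3.4]
width: 21.1
grasp_force: 29.9
```

```bash
python3 - <<'E'
from h import *
o=ctrl.get_obs();print(o["ee_pos"],o["orientation"],o["moment"],o["ft_force"])
im=np.full((600,600,3),255,np.uint8)  # 3px/mm: x 500..700, y -190..10
for n in("scene","side"):
    p,d=ctrl.get_image(n);W=cloud(n,p,d).reshape(-1,3);C=p.reshape(-1,3)[:,::-1]
    m=(W[:,2]>8)&(W[:,2]<62)&(W[:,0]>500)&(W[:,0]<700)&(W[:,1]>-190)&(W[:,1]<10);W,C=W[m],C[m]
    for w,k in zip(W,C): cv2.circle(im,(int((10-w[1])*3),int((700-w[0])*3)),3,k.tolist() if n=="scene" else (k//2+[120,0,0]).tolist(),-1)
    w=W[(W[:,2]>42)&(W[:,1]>-150)];print(n,cv2.minAreaRect(w[:,:2].astype(np.float32)),np.percentile(w[:,2],[50,95]))
cv2.imwrite("pics/t2.png",im)
E
```

```text
[538.50950783 -61.8769109   31.48863008] [-3.13987448e+00  9.70257339e-02  2.25731168e-03] [-0.00887351  0.07902632 -0.0126625 ] [ 0.02035592  0.164871   -3.422115  ]
scene ((570.6998901367188, -61.63130187988281), (87.75859069824219, 78.39775848388672), 85.6585693359375) [49.28011777 54.63262381]
side ((561.8323974609375, -41.882999420166016), (96.82344055175781, 44.17173767089844), 24.89704132080078) [50.47103325 59.73551801]
```

View pics/t2.png

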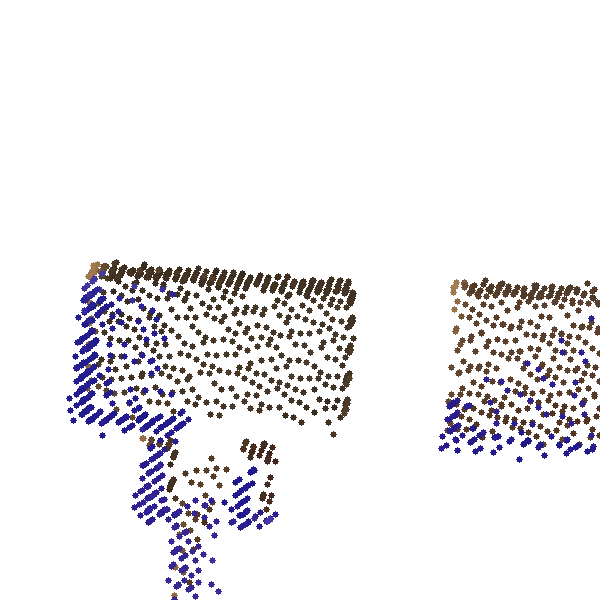

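The head face is at column 352 and the wedge butt at column 453, so the gap is about 34 mm. They are parallel and centred to within about 2 mm. First tap.

Request:
{"name": "arm_command", "arguments": {
  "rows": [0, 0, 0, 0, 0.2, 0, -1, 0, 0, 0, 0, 0.38, 0, -1, 0, 0, 0, 0, 0.53, 0, -1]
}}

```text
t: 8.6
ee_pos: [536.3, -105.6, 32.2]
orientation: [-3.139, 0.099, 0.0]
ft_force: [0.6, 6.8, -2.6]
width: 21.2
grasp_force: 30.0
```

Request:
{"name": "arm_command", "arguments": {
  "rows": [0, 0, 0, 0, -0.1, 0, -1, 0, 0, 0, 0, -0.2, 0, -1]
}}

```text
t: 8.8
ee_pos: [537.4, -89.2, 32.1]
orientation: [3.14, -0.101, 0.0]
ft_force: [0.6, 0.6, -3.7]
width: 21.1
grasp_force: 29.9
```

```bash
cat > chk.py <<'E'
from h import *
o=ctrl.get_obs();print(o["t"],o["ee_pos"],o["orientation"],o["moment"],o["ft_force"])
for n in("scene","side"):
    p,d=ctrl.get_image(n);W=cloud(n,p,d).reshape(-1,3);a=(W[:,2]>8)
    w=W[a&(W[:,2]<28)&(W[:,0]>560)&(W[:,0]<598)&(W[:,1]>-205)&(W[:,1]<-100)]
    h=W[a&(W[:,2]>35)&(W[:,2]<60)&(W[:,0]>568)&(W[:,0]<600)&(W[:,1]<60)&(W[:,1]>-190)]
    print(n,"butt y",np.percentile(w[:,1],[90,97]),"head y",np.percentile(h[:,1],[2,50,98]),"top z",np.percentile(h[:,2],[50,90]))
cv2.imwrite("pics/last.png",cv2.resize(p[100:230,170:340],None,fx=4,fy=4,interpolation=2)[:,:,::-1])
E
python3 chk.py
```

```text
8.8 [537.40668005 -89.19179391  32.13088007] [ 3.13990961e+00 -1.01364375e-01  2.18252938e-04] [0.06475068 0.15592219 0.00497889] [ 0.60981215  0.56946614 -3.69225604]
scene butt y [-150.46053249 -133.54272428] head y [-134.25289903  -93.841703    -47.904603  ] top z [50.12714466 51.8001455 ]
side butt y [-172.84216499 -168.22668105] head y [-71.72724265 -49.12979344 -42.24744541] top z [49.9778328  52.74098054]
```

Request:
{"name": "arm_command", "arguments": {
  "rows": [0, 0, 0, 0, 0.14, 0, -1, 0, 0, 0, 0, 0.25, 0, -1, 0, 0, 0, 0, 0.34, 0, -1]
}}

```text
t: 9.2
ee_pos: [535.6, -116.3, 32.1]
orientation: [-3.139, 0.098, 0.0]
ft_force: [0.2, 7.8, -3.0]
width: 21.2
grasp_force: 30.0
```

Request:
{"name": "arm_command", "arguments": {
  "rows": [0, 0, 0, 0, -0.1, 0, -1, 0, 0, 0, 0, -0.2, 0, -1]
}}

```text
t: 9.4
ee_pos: [536.7, -100.2, 32.1]
orientation: [3.14, -0.1, 0.0]
ft_force: [-0.0, -0.4, -3.2]
width: 21.1
grasp_force: 29.9
```

Request:
{"name": "arm_command", "arguments": {
  "rows": [0, 0, 0, 0, 0.13, 0, -1, 0, 0, 0, 0, 0.22, 0, -1, 0, 0, 0, 0, 0.27, 0, -1]
}}

```text
t: 9.7
ee_pos: [535.3, -121.6, 32.0]
orientation: [-3.139, 0.098, 0.001]
ft_force: [0.7, 6.3, -2.7]
width: 21.4
grasp_force: 30.0
```

Still advancing, at about 6–7 N. I'll go on in small increments.

Request:
{"name": "arm_command", "arguments": {
  "rows": [0, 0, 0, 0, 0.02, 0, -1, 0, 0, 0, 0, 0.03, 0, -1]
}}

```text
t: 9.9
ee_pos: [535.1, -123.9, 32.1]
orientation: [-3.139, 0.098, 0.0]
ft_force: [1.1, 6.3, -2.6]
width: 21.1
grasp_force: 30.0
```

Request:
{"name": "arm_command", "arguments": {
  "rows": [0, 0, 0, 0, 0.02, 0, -1, 0, 0, 0, 0, 0.03, 0, -1]
}}

```text
t: 10.1
ee_pos: [535.0, -126.1, 32.1]
orientation: [-3.139, 0.098, 0.0]
ft_force: [0.3, 5.9, -3.2]
width: 21.1
grasp_force: 30.0
```

Request:
{"name": "arm_command", "arguments": {
  "rows": [0, 0, 0, 0, 0.02, 0, -1, 0, 0, 0, 0, 0.03, 0, -1]
}}

```text
t: 10.3
ee_pos: [534.4, -127.5, 32.0]
orientation: [-3.138, 0.099, 0.002]
ft_force: [0.4, 16.3, 1.1]
width: 21.2
grasp_force: 30.1
```

Request:
{"name": "arm_command", "arguments": {
  "rows": [0, 0, 0, 0, 0.02, 0, -1, 0, 0, 0, 0, 0.02, 0, -1]
}}

```text
t: 10.5
ee_pos: [533.5, -127.9, 31.9]
orientation: [-3.137, 0.099, 0.005]
ft_force: [-1.7, 19.8, 2.3]
width: 21.7
grasp_force: 30.2
```

The force rose to 20 N with no further advance, so the wedge has hit its stop. I'll back off, make one confirming tap, then retreat.

Request:
{"name": "arm_command", "arguments": {
  "rows": [0, 0, 0, 0, -0.1, 0, -1, 0, 0, 0, 0, -0.2, 0, -1]
}}

```text
t: 10.7
ee_pos: [536.0, -114.5, 32.1]
orientation: [3.14, -0.099, 0.001]
ft_force: [-0.9, -0.4, -4.5]
width: 21.4
grasp_force: 30.0
```

Request:
{"name": "arm_command", "arguments": {
  "rows": [0, 0, 0, 0, 0.1, 0, -1, 0, 0, 0, 0, 0.17, 0, -1, 0, 0, 0, 0, 0.19, 0, -1]
}}

```text
t: 11.0
ee_pos: [534.1, -128.2, 32.0]
orientation: [-3.137, 0.101, 0.003]
ft_force: [2.5, 25.4, 2.4]
width: 21.3
grasp_force: 30.4
```

Request:
{"name": "arm_command", "arguments": {
  "rows": [0, 0, 0, 0, -0.2, 0, -1, 0, 0, 0, 0, -0.5, 0, -1, 0, 0, 0, 0, -0.8, 0, -1, 0, 0, 0, 0, -1, 0, -1, 0, 0, 0, 0, -1, 0, -1]
}}

```text
t: 11.5
ee_pos: [540.1, -48.4, 32.1]
orientation: [3.14, -0.095, 0.0]
ft_force: [-0.1, -0.6, -3.8]
width: 21.3
grasp_force: 30.0
```

```bash
python3 chk.py
```

```text
11.5 [540.07257444 -48.41181671  32.07830962] [ 3.14007636e+00 -9.50668141e-02  1.56332775e-04] [0.01332166 0.09490461 0.02668301] [-0.12410618 -0.60469867 -3.82001976]
scene butt y [-178.82998126 -175.05738543] head y [-92.48242932 -50.3451616   -6.18596915] top z [50.01544978 51.51001683]
side butt y [-171.82683296 -170.15476903] head y [-31.21980961  -8.75599666  -2.67147097] top z [50.2387762  53.02157497]
```

View pics/last.png

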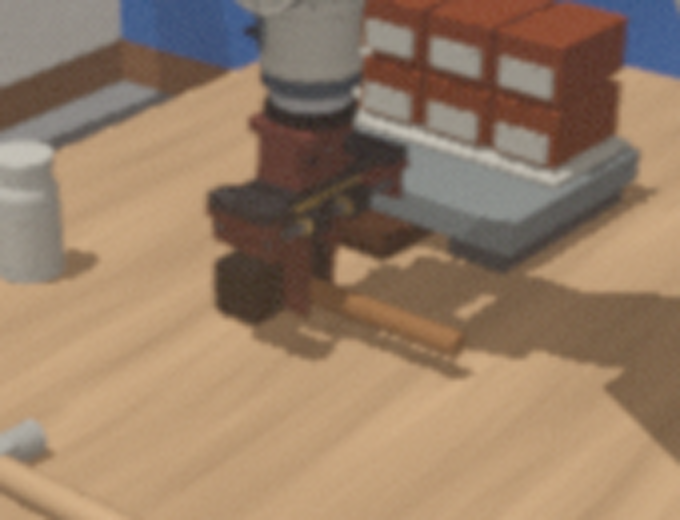

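The side crop shows the wedge at (385,235) with only a short stub out. The butt is at y ≈ -172 mm, which matches 40 mm from the plinth edge. Now I'll carry the mallet away and lay it down.

Request:
{"name": "arm_command", "arguments": {
  "rows": [0, 0, 0, 0, -0.25, -0.05, -1, 0, 0, 0, 0, -0.5, -0.1, -1, 0, 0, 0, 0, -0.75, -0.1, -1, 0, 0, 0, 0, -0.9, -0.1, -1, 0, 0, 0, 0, -0.9, -0.1, -1]
}}

```text
t: 12.1
ee_pos: [544.6, 22.6, 40.1]
orientation: [3.14, -0.097, 0.0]
ft_force: [0.5, -0.7, -3.9]
width: 21.6
grasp_force: 30.0
```

Request:
{"name": "arm_command", "arguments": {
  "rows": [0, 0, 0, 0, -0.25, 0, -1, 0, 0, 0, 0, -0.5, 0, -1, 0, 0, 0, 0, -0.75, 0, -1, 0, 0, 0, 0, -0.9, 0, -1, 0, 0, 0, 0, -0.9, 0, -1]
}}

```text
t: 12.6
ee_pos: [549.1, 94.4, 40.0]
orientation: [3.14, -0.096, 0.0]
ft_force: [0.2, 0.4, -3.8]
width: 21.3
grasp_force: 30.0
```

Request:
{"name": "arm_command", "arguments": {
  "rows": [0, 0, 0, 0, 0, 0.05, -1, 0, 0, 0, 0, 0, 0.09, -1, 0, 0, 0, 0, 0, 0.12, -1, 0, 0, 0, 0, 0, 0.13, -1, 0, 0, 0, 0, 0, 0.13, -1]
}}

```text
t: 13.1
ee_pos: [548.7, 93.6, 29.4]
orientation: [3.14, -0.099, -0.001]
ft_force: [-1.1, -0.6, -3.8]
width: 21.4
grasp_force: 30.0
```

Request:
{"name": "arm_command", "arguments": {
  "rows": [0, 0, 0, 0, 0, 0.01, -1, 0, 0, 0, 0, 0, 0.02, -1, 0, 0, 0, 0, 0, 0.02, -1]
}}

```text
t: 13.4
ee_pos: [549.0, 94.0, 28.2]
orientation: [3.14, -0.098, 0.0]
ft_force: [-0.2, -0.6, -2.0]
width: 20.8
grasp_force: 30.0
```

Request:
{"name": "arm_command", "arguments": {
  "rows": [0, 0, 0, 0, 0, 0, 1, 0, 0, 0, 0, 0, 0, 1, 0, 0, 0, 0, 0, 0, 1, 0, 0, 0, 0, 0, 0, 1, 0, 0, 0, 0, 0, 0, 1]
}}

```text
t: 13.9
ee_pos: [549.0, 94.1, 28.2]
orientation: [-3.14, 0.098, -0.0]
ft_force: [-0.5, 0.4, 0.6]
width: 57.8
grasp_force: 0.0
```

Request:
{"name": "arm_command", "arguments": {
  "rows": [0, 0, 0, 0, 0, 0, 1, 0, 0, 0, 0, 0, 0, 1, 0, 0, 0, 0, 0, 0, 1, 0, 0, 0, 0, 0, 0, 1, 0, 0, 0, 0, 0, 0, 1]
}}

```text
t: 14.4
ee_pos: [548.9, 94.0, 28.1]
orientation: [-3.14, 0.098, 0.0]
ft_force: [0.4, -1.2, -0.4]
width: 87.7
grasp_force: 0.0
```

Request:
{"name": "arm_command", "arguments": {
  "rows": [0, 0, 0, 0, 0, -0.2, 1, 0, 0, 0, 0, 0, -0.5, 1, 0, 0, 0, 0, 0, -1, 1, 0, 0, 0, 0, 0, -1, 1]
}}

```text
t: 14.8
ee_pos: [552.1, 94.5, 113.5]
orientation: [-3.138, 0.098, -0.013]
ft_force: [0.3, 0.5, 0.6]
width: 87.6
grasp_force: 0.0
```

Request:
{"name": "arm_command", "arguments": {
  "rows": [0, 0, 0, 0, 0, -0.5, 1, 0, 0, 0, 0, 0, -1, 1, 0, 0, 0, 0, 0, -1, 1]
}}

```text
t: 15.1
ee_pos: [551.9, 94.5, 193.5]
orientation: [-3.138, 0.098, -0.014]
ft_force: [-0.1, -0.1, 0.4]
width: 88.0
grasp_force: 0.0
```

```bash
python3 - <<'E'
from h import *
o=ctrl.get_obs();print(o["ee_pos"],o["width"])
p,d=ctrl.get_image("scene");cv2.imwrite("pics/end.png",p[:,:,::-1])
W=cloud("scene",p,d).reshape(-1,3);w=W[(W[:,2]>40)&(W[:,2]<58)&(W[:,0]>560)&(W[:,0]<640)&(W[:,1]>20)&(W[:,1]<160)]
print(len(w),cv2.minAreaRect(w[:,:2].astype(np.float32)),np.percentile(w[:,2],[50,95]))
E
```

```text
[551.9329794   94.47641827 193.4598948 ] 87.9841712554057
327 ((595.7523193359375, 93.99685668945312), (90.77859497070312, 49.30382537841797), 87.7828140258789) [46.37263887 48.69324109]
```

View pics/end.png

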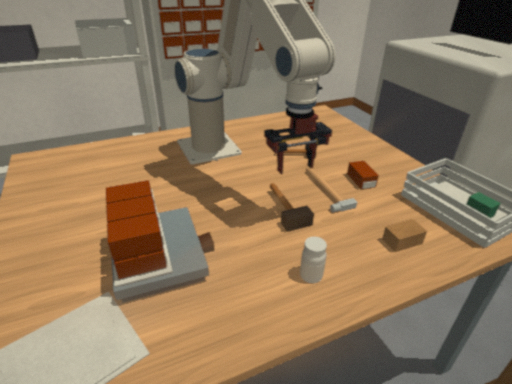

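The picture shows the mallet flat with its head at (297,217), the wedge driven in at (207,242), the hammer unmoved at (335,195), and the gripper clear of everything.

```bash
python3 -c "from workcell import ctrl;print(ctrl.close_job())"
```

```text
the job is handed in; nothing more can be done
None
```

I tapped the wedge in until it stopped dead, its butt about 40 mm from the plinth edge; the mallet lies flat and released over 200 mm away, the hammer is untouched, and the job was handed in about 15 s into the 48 s limit.

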